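# Face up the tins on the tape line with a straightedge

## Task

Take the straightedge by its dark grip and use its long face to push the three tins away from you into one straight row, until the fronts of all three just meet the far edge of the blue tape (tape uncovered, no gap). Move them only with the straightedge, sliding them upright, and leave the pepper mill and the bottles alone. Then stand the straightedge upright back where you took it from and let go.

Things in the scene. Friction and masses are not known exactly. Their poses are not given: they have to be found in the camera images.
- tape_line: Strip of blue tape flat on the counter (nothing catches on it), 290 mm long (its y), 24 mm wide, turned 0.2 to 0.5 rad clockwise from square to the counter. Origin: middle of its far edge, at counter height; x points away from the robot, square to the tape; y along the tape to the left; the blue covers x = -24 to 0 mm.
- straightedge: Bar on edge with a grip on top, standing upright; about 0.35 kg. Bar: pale wood with aluminium on both long faces (alike), 210 mm long (its y), 28 mm deep (x = -14 to 14), 32 mm tall. Dark wooden grip above its middle: 90 mm long (y), 22 mm thick (x), 71 to 115 mm above the underside, on two 16 mm posts at y = -25 and 25. Starts left of the row. Origin: centre of the underside.
- tuna_tin: Low round tin, pale label with green pictures, 86 mm across (radius 43.2 mm), 40 mm tall, about 0.23 kg. Slides upright on the counter. One of the three of the row, which start 15 to 66 mm nearer the robot than they belong, side by side, about 87 mm from centre to centre, in any order. Origin: centre of its underside.
- fruit_tin_a: One of two alike round tins with a picture of orange fruit, 75 mm across (radius 37.7 mm), 58 mm tall, about 0.26 kg. Slides upright on the counter. One of the three of the row, which start 15 to 66 mm nearer the robot than they belong, side by side, about 87 mm from centre to centre, in any order. Origin: centre of its underside.
- fruit_tin_b: The other of the two alike round tins with a picture of orange fruit, 75 mm across (radius 37.7 mm), 58 mm tall, about 0.26 kg. Slides upright on the counter. One of the three of the row, which start 15 to 66 mm nearer the robot than they belong, side by side, about 87 mm from centre to centre, in any order. Origin: centre of its underside.
- pepper_mill: Dark wooden pepper mill, 58 mm across, 160 mm tall, standing to the right of the row. A bystander, loose and easily knocked over. Origin: centre of its underside.
- pink_bottle: Pink bottle with a black cap, 46 mm across, 114 mm tall, standing to the right of the row. A bystander, loose and easily knocked over. Origin: centre of its underside.
- green_bottle: Green bottle with a white cap, 56 mm across, 124 mm tall, standing behind the row (farther from the robot). A bystander, loose and easily knocked over. Origin: centre of its underside.
- utensil_crock: Fixed green crock, about 130 mm across, 150 mm tall, left of the straightedge; utensils in it reach 350 mm up and lean out to 120 mm from its middle. Origin: centre of its underside. A hood hangs over the range to its left. Also fixed: a black appliance 280 mm tall behind the straightedge, a coffee maker 330 mm tall behind the right of the row, wall cabinets 390 mm above the back.

How it is judged:
By the outcome, as a careful person would: the job done as asked, in the order asked, and still so for the second after the job is handed in, with the robot touching nothing.
It also fails if it takes over 54 s, if anything falls off the work surface, if the arm or the gripper's body presses on something with over 40 N, if the wrist force passes 120 N, or if a joint passes its speed limit or range.

## Robot

A 7-joint arm with a two-finger parallel gripper is mounted at the origin on a cart in front of the work surface, level with it; the furniture and walls round the work are solid. World frame = base frame: x ahead of the robot, y to its left, z up, the work surface at z = 0. Lengths are in m, angles in rad, forces in N, time in s.
With the tool pointing down it reaches from about 0.4 to 0.9 m from the base axis. Payload 5.6 kg.
Tool frame: the origin (TCP) lies at the very end of the fingers, on their centre line; the grasp point (between the pads) lies 19 mm behind it (env.grip_point_offset is the z of the grasp point in the tool frame, in m); z points along the fingers, y is the line along which they close (so a half turn about z gives the same grasp; the last joint's range is limited). The gripper opens to 92 mm and grips with 3 to 60 N. Pads are 20 mm wide; open, the fingers measure 128 mm over their backs; the gripper's body (75 mm by 189 mm) begins 69 mm behind the grasp point.
Start: joints at [-1.181, 0.468, -0.012, 1.603, 0.006, 1.071, -0.056], TCP at [0.273, 0.59, 0.215] pointing down, gripper open.
Joint ranges: [-2.53, 2.53], [-0.31, 2.02], [-1.57, 1.55], [0.28, 2.44], [-1.29, 4.43], [0.15, 1.84], [-2.92, 2.92]. Speed limits (rad/s): [2.57, 2.57, 3.14, 3.14, 3.14, 3.14, 3.14].

## Interface

Orientations are given as a unit quaternion [w, x, y, z].
In Python, from plant import env gives the robot as it stands. The module is installed in compiled form; this text tells all that it offers.
- The arm moves only by the tool carry_out, never from a script. Its arguments are lists of equal length, an entry for each row: "dp": the shift along the tool's x, y, z normalised to -1 to 1, where 1 is 50 mm, a list of three; "turn": the turn about the tool's z normalised to -1 to 1, where 1 is pi rad; "claw": the opening in per cent of the stroke, from 0 (shut) to 100 (fully open). In form: {"dp": [[dx, dy, dz], ...], "turn": [turn, ...], "claw": [claw, ...]}. A call has 1 to 20 rows; each row shifts and turns the commanded pose from where the row before left it, along the tool's axes as they then stand; what a row does not reach is not made up. A row lasts 1/8 s, in which the tool goes at most 62.5 mm and 10.7 degrees, less where a joint would pass 70% of its speed; a pose out of reach is approached as far as the arm can. A call with a number of a shift or a turn outside -1 to 1 is refused whole. A call with a gripper value outside its range is refused whole. The fingers move at their own pace and stop on an object; the grip force is fixed at half the most. Time passes only in rows, so rows that do not move let the fingers close. It gives the time, the measured TCP pose, the force, the opening and the grip force at its end, in the units of the state.
- env.get_obs(): the state, without advancing time (a new reading comes with each control period).
- env.capture(name): name is "scene" or "top"; returns (picture, depth): 420x560x3 uint8, red, green, blue; 420x560 float32, m along the optical axis (not along the pixel's ray), 0 where there is no reading.
- env.calibration(name): a dict with "fx", "fy", "cx", "cy" (pixels), "world_from_camera" (4x4, takes a point from camera to world coordinates). Camera axes: x right, y up, looking along -z (the intrinsics and any distortion apply to the point x, -y, -z); pixel columns grow to the right and rows downward; lengths in m; the calibration is good to about 2 mm. A picture is of the moment at which its call begins. calibration takes no time and is no camera call.
- env.sign_off(): hands the job in; it is judged then, once.
The state is a dict: "time_s": time; "joint_pos": joint angles; "qvel": joint speeds; "tau": joint torques, N m; "ee_pos": TCP position; "orientation": TCP orientation; "force": force on the tool from outside, world axes, zero at the start; "ft_torque": the same for the moment, N m; "width": finger opening in m; "gripper_force": force on a finger pad.
Only numpy, scipy, OpenCV 4.12 (cv2) and the standard library are available. Lean on these libraries where they do the work, as an engineer would, in place of code of your own. Each camera call takes 0.05 s, during which the arm holds its last target. There are 200 camera calls.

## Working session

There is one attempt and no reset: what is moved stays moved. The work goes in short steps, Python scripts to look and compute and a tool call to move; the robot and the scene stay as the last step left them, time stands still between calls to the robot, and variables do not carry over. Pictures are saved under pics/ and viewed, at most 10 in all, crops included, and the job is handed in when it is done.

Besides the shell and the picture viewer there is one more tool, called as a command line: name --pt "numbers of a row" for each row, then --argument value for the rest. carry_out: Moves the arm, as the interface text tells. Its arguments: {"type":"object","properties":{"dp":{"type":"array","items":{"type":"array","items":{"type":"number","minimum":-1,"maximum":1}}},"turn":{"type":"array","items":{"type":"number","minimum":-1,"maximum":1}},"claw":{"type":"array","items":{"type":"number"}}},"required":["dp","turn","claw"]}

```bash
mkdir -p pics
cat > h.py <<'E'
import numpy as np, cv2
from plant import env
def cap(n,f):
    p,d=env.capture(n); cv2.imwrite(f'pics/{f}.png',p[:,:,::-1]); np.save(f'pics/{f}.npy',d); return p,d
def pt(n,u,v,d=None,z=None):
    c=env.calibration(n); T=np.array(c["world_from_camera"])
    r=np.array([(u-c["cx"])/c["fx"],-(v-c["cy"])/c["fy"],-1.0])
    R=T[:3,:3]@r
    if z is not None: d=(z-T[2,3])/R[2]
    return T[:3,3]+R*d
E
python3 - <<'E'
from h import *
for n in("scene","top"):
    cap(n,n+"0"); c=env.calibration(n); print(n,c)
o=env.get_obs(); print(o)
a=cv2.imread('pics/scene0.png');b=cv2.imread('pics/top0.png')
E
```

```text
scene {'fx': 403.5845186248479, 'fy': 403.5845186248479, 'cx': 280.43853034775333, 'cy': 204.99934925665917, 'world_from_camera': array([[ 0.32328243,  0.73666329, -0.59398288, -0.01819695],
       [-0.94628391,  0.24772198, -0.20779937, -0.25526553],
       [-0.00593555,  0.62925433,  0.77717679,  0.77307605],
       [ 0.        ,  0.        ,  0.        ,  1.        ]])}
top {'fx': 530.5123047545975, 'fy': 530.5123047545975, 'cx': 280.92625667182176, 'cy': 208.65696967003328, 'world_from_camera': array([[-0.00598457,  0.99575617, -0.0918359 ,  0.42165125],
       [-0.99977261, -0.00783772, -0.01983156, -0.06457092],
       [-0.02046719,  0.09169633,  0.99557666,  1.26845838],
       [ 0.        ,  0.        ,  0.        ,  1.        ]])}
{'time_s': 0.1, 'joint_pos': array([-1.18100076,  0.46827965, -0.01157755,  1.60351371,  0.00597611,
        1.07137954, -0.05631255]), 'qvel': array([ 2.24533429e-04, -1.19574883e-03,  7.54578925e-04, -2.43221466e-03,
        1.71377730e-05, -1.37926660e-03,  9.41936262e-04]), 'tau': array([ 7.80237915e-04, -5.21642983e+01, -1.26921502e-02, -2.44368607e+01,
       -5.67417510e-02,  1.40602357e-02,  6.26515339e-05]), 'ee_pos': array([0.27247145, 0.58957333, 0.21374909]), 'orientation': array([-1.15193826e-04,  2.14767017e-01,  9.76665004e-01, -7.64296606e-04]), 'force': array([-0.60497375,  0.0253381 ,  0.67095509]), 'ft_torque': array([ 0.01194138, -0.01095243, -0.05827647]), 'gripper_force': 0.0, 'width': 0.09168897575148359}
```

View pics/top0.png

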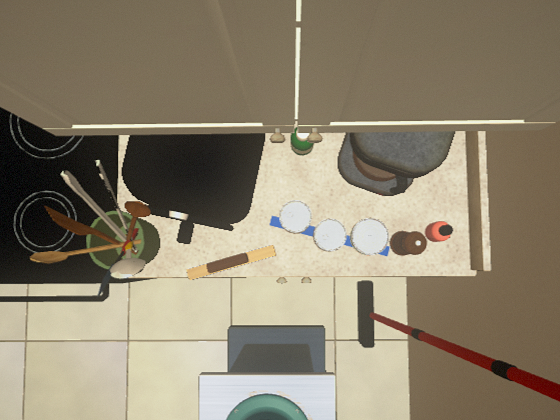

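View pics/scene0.png

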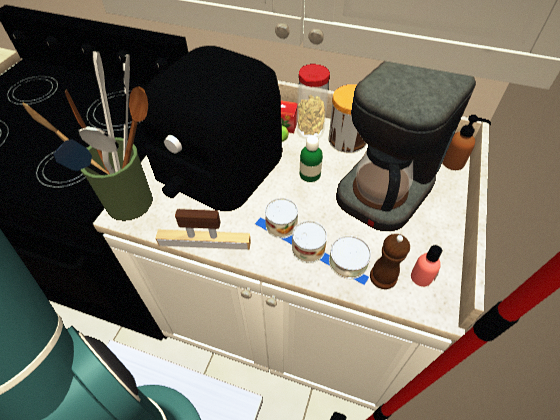

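The top picture shows the straightedge from (190,275) to (275,250), the tins at about (295,216), (330,235) and (370,236), tape ends near (272,222) and (388,253), the mill at (408,243), and the crock at (115,245). I'll enlarge for exact positions.

Run:
```python
from h import *
b=cv2.imread('pics/top0.png')
c1=b[190:285,260:460]; cv2.imwrite('pics/c1.png',cv2.resize(c1,None,fx=4,fy=4,interpolation=cv2.INTER_CUBIC))
d=np.load('pics/top0.npy')
# blue mask
hsv=cv2.cvtColor(b,cv2.COLOR_BGR2HSV)
m=cv2.inRange(hsv,(100,120,80),(125,255,255)); ys,xs=np.nonzero(m[200:270]);ys+=200
P=np.array([pt("top",u,v,z=0)[:2] for u,v in zip(xs,ys)])
print(len(P)); r=cv2.minAreaRect(P.astype(np.float32)*1000);print(r, cv2.boxPoints(r))
# height map clusters
c=env.calibration("top");T=c["world_from_camera"]
v,u=np.mgrid[0:420,0:560]
X=np.stack([(u-c["cx"])/c["fx"]*d,-(v-c["cy"])/c["fy"]*d,-d],-1)@T[:3,:3].T+T[:3,3]
def blob(u0,u1,v0,v1,zl,zh):
    s=X[v0:v1,u0:u1].reshape(-1,3); s=s[(s[:,2]>zl)&(s[:,2]<zh)]
    r=cv2.minAreaRect((s[:,:2]*1000).astype(np.float32)); cc=cv2.minEnclosingCircle((s[:,:2]*1000).astype(np.float32))
    print(len(s),np.median(s[:,2]).round(4),s[:,:2].mean(0).round(4),'rect',np.round(r[0],1),np.round(r[1],1),round(r[2],1),'circ',np.round(cc[0],1),round(cc[1],1))
blob(275,313,198,235,.045,.075)
blob(312,348,216,254,.045,.075)
blob(350,390,214,257,.03,.055)
blob(392,426,228,258,.13,.2)
blob(426,455,218,245,.09,.2)
blob(288,316,128,158,.08,.2)
blob(185,280,240,282,.1,.13)
blob(185,280,240,282,.022,.045)
blob(90,150,200,280,.12,.16)
# appliance near edge / handle
s=X[190:250,100:270].reshape(-1,3); s=s[(s[:,2]>.02)&(s[:,0]>.2)]
for y in np.arange(-.05,.3,.03):
    q=s[abs(s[:,1]-y)<.015]; 
    if len(q): i=q[:,0].argmin(); print('appl',y.round(2),q[i].round(3))
# counter near edge
print(pt("top",300,277,z=0),pt("top",130,277,z=0),X[290,250])
```

```text
225
((473.2491149902344, -153.1444091796875), (287.2980041503906, 21.49574851989746), 74.76033020019531) [[ 425.12    -288.9168 ]
 [ 445.85986 -294.5671 ]
 [ 521.37823  -17.37201]
 [ 500.63837  -11.72171]]
831 0.0551 [ 0.5169 -0.0715] rect [516.8 -71.4] [71.  73.3] 89.8 circ [516.5 -71.6] 37.4
838 0.0553 [ 0.4739 -0.1507] rect [ 474.7 -149.9] [73.3 73.2] 89.4 circ [ 474.  -150.6] 37.6
1100 0.0375 [ 0.4702 -0.2443] rect [ 470.3 -244.2] [86.  83.4] 89.6 circ [ 470.1 -244.2] 43.4
435 0.1436 [ 0.4518 -0.3225] rect [ 452.  -324.2] [46.7 49.1] 88.6 circ [ 452.1 -325. ] 25.0
125 0.1135 [ 0.4792 -0.3968] rect [ 465.5 -381.8] [22.3 69.1] 40.6 circ [ 468.  -379.6] 35.2
239 0.0909 [ 0.686 -0.084] rect [689.4 -86.3] [48.9 36.7] 65.2 circ [694.7 -89.1] 25.5
421 0.114 [0.4126 0.079 ] rect [418.4 107.3] [142.5  57.2] 76.9 circ [438.1 102.7] 71.7
651 0.0315 [0.4124 0.0731] rect [412.1  78.8] [ 28. 210.] 15.7 circ [412.9  79. ] 105.1
1018 0.1451 [0.4648 0.3125] rect [468.6 295.1] [117.4 142.8] 13.5 circ [476.8 296. ] 83.4
appl -0.05 [ 0.422 -0.065  1.268]
appl -0.02 [ 0.442 -0.012  0.034]
appl 0.01 [ 0.442 -0.     0.033]
appl 0.04 [0.512 0.053 0.035]
appl 0.07 [0.485 0.079 0.142]
appl 0.1 [0.486 0.085 0.079]
appl 0.13 [0.493 0.115 0.089]
appl 0.16 [0.455 0.171 0.098]
appl 0.19 [0.455 0.177 0.093]
appl 0.22 [0.503 0.224 0.254]
appl 0.25 [0.441 0.25  0.163]
appl 0.28 [0.442 0.284 0.128]
[ 0.37552794 -0.08357532  0.        ] [0.37765466 0.32204326 0.        ] [ 0.29762769  0.09804005 -0.79904016]
```

View pics/c1.png

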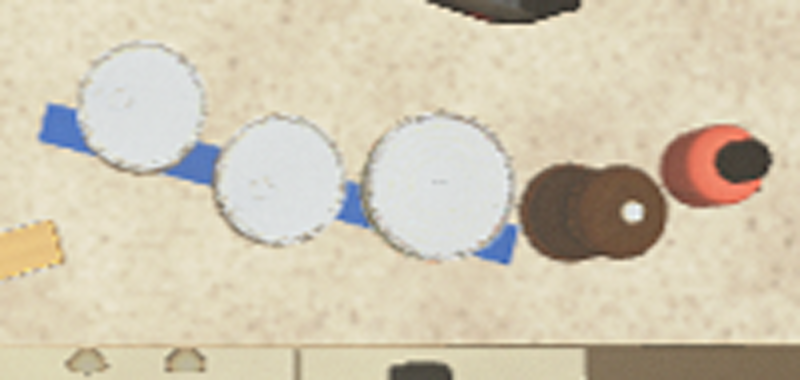

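Run:
```python
from h import *
def cloud(n,f):
    d=np.load(f'pics/{f}.npy');c=env.calibration(n);T=c["world_from_camera"];v,u=np.mgrid[0:420,0:560]
    X=(np.stack([(u-c["cx"])/c["fx"]*d,-(v-c["cy"])/c["fy"]*d,-d],-1)@T[:3,:3].T+T[:3,3])
    return X[d>0]
P=np.vstack([cloud("scene","scene0"),cloud("top","top0")])
# utensils: per height, min x (toward robot) and min y / min radius, max y
q=P[(P[:,0]>.25)&(P[:,0]<.8)&(P[:,1]>.13)&(P[:,1]<.6)]
for z in np.arange(.03,.9,.04):
    s=q[abs(q[:,2]-z)<.02]
    s=s[np.hypot(s[:,0]-.468,s[:,1]-.297)<.2]
    if len(s)>2: print(z.round(2),len(s),'xmin',s[s[:,0].argmin()].round(3),'ymin',s[s[:,1].argmin()].round(3),'rmin',np.hypot(s[:,0],s[:,1]).min().round(3))
h=P[(P[:,2]>.4)&(P[:,2]<.8)&(P[:,0]>.1)&(P[:,0]<1.2)]
print('high',len(h),h.min(0),h.max(0))
# refine tape far edge: saturation (blueness) subpixel along normal in top
b=cv2.imread('pics/top0.png').astype(np.float32); bl=b[:,:,0]-b[:,:,2]
th=-.266
c=env.calibration("top");T=c["world_from_camera"]
def proj(p):
    q=T[:3,:3].T@(p-T[:3,3]); return c["cx"]+c["fx"]*q[0]/-q[2], c["cy"]-c["fy"]*q[1]/-q[2]
n=np.array([np.cos(th),np.sin(th)]);t=np.array([-n[1],n[0]]);C=np.array([.4848,-.1563])
ss=np.arange(-.05,.03,.0005)
for y in np.r_[-.139:-.125:.004,-.045:-.03:.004,.036:.056:.004,.128:.141:.004]:
    uv=np.array([proj(np.r_[C+y*t+s*n,0]) for s in ss],np.float32)
    pr=cv2.remap(bl,uv[:,:1],uv[:,1:],cv2.INTER_LINEAR).ravel()
    m=np.nonzero(pr>40)[0]; print(y.round(3),(ss[m[[0,-1]]]*1000).round(1) if len(m) else None,pr.max())
```

```text
0.03 5219 xmin [0.367 0.402 0.01 ] ymin [0.387 0.13  0.033] rmin 0.405
0.07 1492 xmin [0.402 0.311 0.066] ymin [0.495 0.131 0.057] rmin 0.484
0.11 2824 xmin [0.401 0.312 0.121] ymin [0.496 0.13  0.127] rmin 0.483
0.15 3310 xmin [0.398 0.303 0.159] ymin [0.504 0.13  0.146] rmin 0.492
0.19 1646 xmin [0.371 0.31  0.21 ] ymin [0.507 0.13  0.19 ] rmin 0.483
0.23 2741 xmin [0.351 0.307 0.25 ] ymin [0.519 0.13  0.242] rmin 0.466
0.27 7875 xmin [0.348 0.307 0.259] ymin [0.523 0.13  0.259] rmin 0.455
0.31 1393 xmin [0.387 0.245 0.313] ymin [0.515 0.202 0.292] rmin 0.451
0.35 115 xmin [0.559 0.338 0.33 ] ymin [0.592 0.282 0.33 ] rmin 0.651
0.39 816 xmin [0.628 0.207 0.397] ymin [0.63  0.18  0.406] rmin 0.654
0.43 1431 xmin [0.627 0.236 0.431] ymin [0.629 0.178 0.412] rmin 0.654
0.47 492 xmin [0.629 0.303 0.46 ] ymin [0.631 0.181 0.478] rmin 0.656
0.51 758 xmin [0.629 0.298 0.503] ymin [0.631 0.181 0.53 ] rmin 0.656
0.55 898 xmin [0.629 0.313 0.562] ymin [0.631 0.181 0.564] rmin 0.656
0.59 969 xmin [0.629 0.315 0.59 ] ymin [0.63 0.18 0.59] rmin 0.655
0.63 981 xmin [0.629 0.289 0.622] ymin [0.63
[... 248 characters left out ...]
n [0.63  0.195 0.782] ymin [0.63  0.18  0.785] rmin 0.655
0.83 162 xmin [0.63 0.18 0.81] ymin [0.63 0.18 0.81] rmin 0.655
high 81182 [ 0.10044387 -0.50355858  0.40000239] [0.80821219 0.33638878 0.79999725]
-0.139 [-23.   0.] 108.75
-0.135 [-23.  -7.] 112.81738
-0.131 [-23.  -13.5] 112.65625
-0.127 [-23. -18.] 106.14844
-0.045 [-23.   0.] 108.45703
-0.041 [-22.5   0. ] 91.6875
-0.037 None 17.654297
-0.033 None 4.90625
0.036 None -6.3242188
0.04 [-22.   0.] 88.203125
0.044 [-23.   0.] 99.78125
0.048 [-23.5   0. ] 101.78125
0.052 [-23.   0.] 101.109375
0.056 [-23.   -9.5] 100.49805
0.128 [-23.    0.5] 115.0625
0.132 [-23.5   0. ] 111.40625
0.136 [-23.    0.5] 111.5625
0.14 [-23.5   0. ] 113.625
```

carry_out --pt "0 -0.4 -0.6" --pt "0 -0.4 -0.6" --pt "0 -0.4 -0.6" --pt "0 -0.4 -0.6" --pt "0 -0.4 -0.5" --pt "0 -0.4 -0.4" --pt "0 -0.4 0" --pt "0 -0.4 0" --pt "0 -0.4 0" --pt "0 -0.3 0" --pt "0 0 0" --turn '[0,0,0,0,0,0,0,0,0,0,0]' --claw '[100,100,100,100,100,100,100,100,100,100,100]'

```text
time_s: 1.48
ee_pos: [0.1906, 0.4126, 0.3798]
orientation: [0.0, 0.215, 0.977, 0.0]
force: [0.8, 0.0, 0.1]
width: 0.0922
gripper_force: 0.0
```

carry_out --pt "-0.49 0 0" --pt "-0.49 0 0" --pt "-0.49 0 0" --pt "-0.49 0 0" --pt "-0.49 0 0" --pt "-0.49 0 0" --pt "-0.49 0 0" --pt "-0.49 0 0" --pt "-0.49 0 0" --pt "-0.49 0 0" --pt "-0.49 0 0" --pt "-0.49 0 0" --pt "-0.49 0 0" --pt "-0.49 0 0" --pt "-0.49 0 0" --pt "-0.49 0 0" --pt "-0.45 0 0" --pt "-0.4 0 0" --pt "0 0 0" --turn '[0.0172,0.0172,0.0172,0.0172,0.0172,0.0172,0.0172,0.0172,0.0172,0.0172,0.0172,0.0172,0.0172,0.0172,0.0172,0.0172,0,0,0]' --claw '[100,100,100,100,100,100,100,100,100,100,100,100,100,100,100,100,100,100,100]'

```text
time_s: 3.85
ee_pos: [0.4568, 0.0878, 0.3797]
orientation: [0.0, 0.606, 0.795, 0.0]
force: [0.7, -0.4, -0.4]
width: 0.0919
gripper_force: 0.0
```

Run:
```python
from h import *
def cloud(n,f):
    d=np.load(f'pics/{f}.npy');c=env.calibration(n);T=c["world_from_camera"];v,u=np.mgrid[0:420,0:560]
    X=(np.stack([(u-c["cx"])/c["fx"]*d,-(v-c["cy"])/c["fy"]*d,-d],-1)@T[:3,:3].T+T[:3,3])
    return X[d>0]
P=np.vstack([cloud("scene","scene0"),cloud("top","top0")])
for z in np.arange(.06,.3,.03):
    r=[]
    for y in np.arange(-.06,.2,.02):
        s=P[(abs(P[:,2]-z)<.015)&(abs(P[:,1]-y)<.01)&(P[:,0]>.43)&(P[:,0]<.8)]
        r.append(s[:,0].min().round(3) if len(s)>1 else 0)
    print(z.round(2),[float(x) for x in r])
# grip/bar pose from both
for n in("scene","top"):
  Q=cloud(n,n+"0");s=Q[(Q[:,0]>.37)&(Q[:,0]<.46)&(abs(Q[:,1]-.079)<.06)&(Q[:,2]>.108)&(Q[:,2]<.122)]
  r=cv2.minAreaRect((s[:,:2]*1000).astype(np.float32));print(n,len(s),s.mean(0),r)
```

```text
0.06 [0.478, 0.484, 0.0, 0.655, 0.562, 0.515, 0.506, 0.484, 0.487, 0.491, 0.494, 0.499, 0.504]
0.09 [0.676, 0.0, 0.0, 0.659, 0.564, 0.43, 0.505, 0.484, 0.486, 0.49, 0.495, 0.453, 0.453]
0.12 [0.0, 0.0, 0.0, 0.662, 0.568, 0.431, 0.43, 0.484, 0.486, 0.49, 0.495, 0.499, 0.503]
0.15 [0.0, 0.0, 0.0, 0.663, 0.569, 0.517, 0.507, 0.485, 0.486, 0.491, 0.495, 0.499, 0.503]
0.18 [0.0, 0.0, 0.0, 0.664, 0.572, 0.52, 0.506, 0.495, 0.497, 0.502, 0.507, 0.499, 0.503]
0.21 [0.0, 0.0, 0.0, 0.669, 0.572, 0.52, 0.508, 0.495, 0.498, 0.503, 0.505, 0.499, 0.502]
0.24 [0.0, 0.0, 0.0, 0.69, 0.588, 0.528, 0.512, 0.509, 0.51, 0.512, 0.518, 0.521, 0.525]
0.27 [0.0, 0.0, 0.0, 0.0, 0.612, 0.538, 0.52, 0.514, 0.513, 0.516, 0.52, 0.525, 0.531]
scene 388 [0.40969289 0.07922479 0.11343969] ((411.03289794921875, 80.25897979736328), (24.00588607788086, 89.41510772705078), 16.838329315185547)
top 409 [0.41204704 0.07863697 0.1140034 ] ((412.1151123046875, 78.84516906738281), (21.999034881591797, 89.50700378417969), 15.808869361877441)
```

Run:
```python
from h import *
def cloud(n,f):
    d=np.load(f'pics/{f}.npy');c=env.calibration(n);T=c["world_from_camera"];v,u=np.mgrid[0:420,0:560]
    X=(np.stack([(u-c["cx"])/c["fx"]*d,-(v-c["cy"])/c["fy"]*d,-d],-1)@T[:3,:3].T+T[:3,3])
    return X[d>0]
cap("scene","scene1");cap("top","top1")
o=env.get_obs();p=o["ee_pos"]
yv=np.array([.9635,.264,0]);xv=np.array([-.2655,.9635,0])
P=np.vstack([cloud("scene","scene1"),cloud("top","top1")])-p
ty=P@yv;tx=P@xv;h=P[:,2]
for z in np.arange(0,.36,.02):
    m=(abs(h-z)<.01)&(abs(tx)<.15)&(abs(ty)<.15)
    if m.sum()>3: print(z.round(2),m.sum(),'x',tx[m].min().round(3),tx[m].max().round(3),'y',ty[m].min().round(3),ty[m].max().round(3))
print(o["joint_pos"])
```

```text
0.0 141 x -0.013 0.008 y -0.06 0.057
0.02 534 x -0.15 0.008 y -0.062 0.15
0.04 605 x -0.15 0.008 y -0.064 0.15
0.06 698 x -0.15 0.009 y -0.065 0.15
0.08 284 x -0.15 0.029 y -0.087 0.15
0.1 1456 x -0.149 0.029 y -0.088 0.15
0.12 1968 x -0.15 0.03 y -0.096 0.15
0.14 2052 x -0.15 0.028 y -0.096 0.15
0.16 453 x -0.15 0.017 y -0.042 0.15
0.18 301 x -0.15 -0.024 y -0.04 0.15
0.2 146 x -0.15 -0.031 y -0.025 0.15
0.22 212 x -0.15 -0.031 y -0.025 0.15
0.24 146 x -0.15 -0.112 y 0.146 0.15
0.26 177 x -0.15 -0.112 y 0.146 0.15
0.28 187 x -0.15 -0.112 y 0.145 0.15
0.3 240 x -0.15 -0.044 y -0.062 0.15
0.32 449 x -0.15 0.023 y -0.076 0.15
0.34 959 x -0.15 0.038 y -0.114 0.15
[-0.70514127 -0.01289174  0.44000426  1.83283667  0.00521291  1.32038223
  0.00641063]
```

View pics/scene1.png

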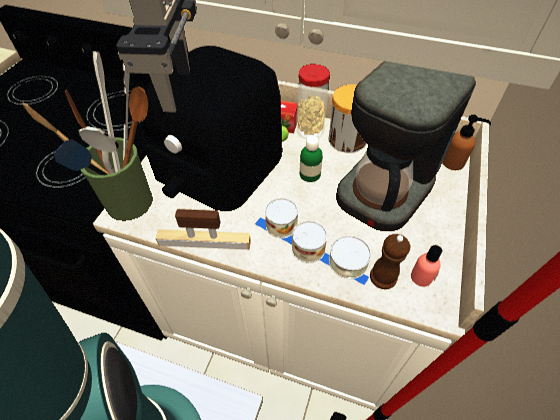

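```bash
cat > clr.py <<'E'
from h import *
def cloud(n,f):
    d=np.load(f'pics/{f}.npy');c=env.calibration(n);T=c["world_from_camera"];v,u=np.mgrid[0:420,0:560]
    X=(np.stack([(u-c["cx"])/c["fx"]*d,-(v-c["cy"])/c["fy"]*d,-d],-1)@T[:3,:3].T+T[:3,3])
    return X[d>0]
P=np.vstack([cloud("scene","scene0"),cloud("top","top0")])
P=P[(P[:,0]>.3)&(P[:,0]<.7)&(P[:,1]<.4)&(P[:,1]>-.1)&(P[:,2]>.03)&(P[:,2]<.35)]
bar=(np.hypot(P[:,0]-.412,P[:,1]-.079)<.06)&(P[:,2]<.125); P=P[~bar]
def clear(cx,cy,ang,ztcp):
    y=np.array([np.cos(ang),np.sin(ang)]);x=np.array([-y[1],y[0]])
    best=9;w=None
    for h0,h1,hx,hy in((.086,.110,.032,.090),(.110,.16,.034,.096),(0,.086,.011,.065)):
        s=P[(P[:,2]>ztcp+h0)&(P[:,2]<ztcp+h1)]
        if not len(s):continue
        q=s[:,:2]-[cx,cy];dx=abs(q@x)-hx;dy=abs(q@y)-hy
        sd=np.where((dx<0)&(dy<0),np.maximum(dx,dy),np.hypot(np.maximum(dx,0),np.maximum(dy,0)))
        # drop isolated noise: 3rd smallest
        k=np.argsort(sd)[3]
        if sd[k]<best: best=sd[k];w=s[k]
    return best,w
E
python3 - <<'E'
from clr import *
b=np.deg2rad(15.8)
for s in(-.03,-.015,0,.015,.03):
  for z in(.07,.085):
    c=np.array([.4121,.0788])+s*np.array([-np.sin(b),np.cos(b)])
    print(s,z,[(int(f),round(clear(*c,b+np.deg2rad(f),z)[0]*1000,1)) for f in(-60,-50,-40,-30,-20,-10,0,10,20,30,40,50,60)],clear(*c,b,z)[1].round(3))
E
```

```text
-0.03 0.07 [(-60, np.float64(35.3)), (-50, np.float64(20.8)), (-40, np.float64(5.4)), (-30, np.float64(-4.7)), (-20, np.float64(-8.9)), (-10, np.float64(-11.8)), (0, np.float64(-14.5)), (10, np.float64(-14.2)), (20, np.float64(-15.5)), (30, np.float64(-8.0)), (40, np.float64(0.9)), (50, np.float64(14.2)), (60, np.float64(29.7))] [0.496 0.081 0.18 ]
-0.03 0.085 [(-60, np.float64(35.6)), (-50, np.float64(21.4)), (-40, np.float64(5.4)), (-30, np.float64(-3.7)), (-20, np.float64(-8.2)), (-10, np.float64(-11.4)), (0, np.float64(-14.2)), (10, np.float64(-13.9)), (20, np.float64(-15.1)), (30, np.float64(-7.7)), (40, np.float64(1.0)), (50, np.float64(14.3)), (60, np.float64(30.0))] [0.497 0.078 0.213]
-0.015 0.07 [(-60, np.float64(27.8)), (-50, np.float64(12.3)), (-40, np.float64(-1.0)), (-30, np.float64(-7.2)), (-20, np.float64(-12.5)), (-10, np.float64(-14.7)), (0, np.float64(-14.5)), (10, np.float64(-15.2)), (20, np.float64(-9.7)), (30, np.float64(-3.0)), (40, np.float64(7.0)), (50, np.float64(20.8)), (60, np.float64(28.1))] [0.496 0.081 0.18 ]
-0.015 0.085 [(-60, np.float64(28.1)), (-50,
[... 1690 characters left out ...]
93 0.213]
0.03 0.07 [(-60, np.float64(10.9)), (-50, np.float64(-4.0)), (-40, np.float64(-4.1)), (-30, np.float64(-1.5)), (-20, np.float64(-2.2)), (-10, np.float64(-4.7)), (0, np.float64(-3.3)), (10, np.float64(0.0)), (20, np.float64(6.0)), (30, np.float64(5.4)), (40, np.float64(12.3)), (50, np.float64(15.1)), (60, np.float64(23.0))] [0.501 0.104 0.188]
0.03 0.085 [(-60, np.float64(11.3)), (-50, np.float64(-3.5)), (-40, np.float64(-3.6)), (-30, np.float64(-1.5)), (-20, np.float64(-1.9)), (-10, np.float64(-4.3)), (0, np.float64(-2.8)), (10, np.float64(0.2)), (20, np.float64(6.7)), (30, np.float64(5.7)), (40, np.float64(12.5)), (50, np.float64(15.1)), (60, np.float64(23.4))] [0.501 0.106 0.208]
```

carry_out --pt "0.18 -0.456 0" --pt "0.18 -0.456 0" --pt "0 0 0.4" --pt "0 0 0.4" --pt "0 0 0.4" --pt "0 0 0.4" --pt "0 0 0.4" --pt "0 0 0" --turn '[0,0,-0.0423,-0.0423,-0.0423,-0.0423,0,0]' --claw '[100,100,100,100,100,100,100,100]'

```text
time_s: 4.95
ee_pos: [0.4066, 0.0953, 0.2786]
orientation: [-0.001, 0.373, 0.928, -0.001]
force: [0.5, 0.6, 0.4]
width: 0.0918
gripper_force: 0.0
```

Run:
```python
from clr import *
o=env.get_obs();p=o["ee_pos"];q=o["orientation"];a=np.arctan2(q[2]**2-q[1]**2,2*q[1]*q[2])
print(p,np.rad2deg(a),o["joint_pos"])
for z in np.arange(.07,.34,.03): r=clear(p[0],p[1],a,z);print(z.round(2),round(r[0]*1000,1),r[1])
B=np.deg2rad(15.8);y=np.array([np.cos(a),np.sin(a)]);x=np.array([y[1]*-1,y[0]])
b=np.array([-np.sin(B),np.cos(B)]);print('s',(p[:2]-[.4121,.0788])@b,'off',(p[:2]-[.4121,.0788])@[np.cos(B),np.sin(B)])
```

```text
[0.4065983  0.0952503  0.27858471] 46.19105198384375 [-0.75779058 -0.03095525  0.44439607  2.07799208  0.01547011  1.0944941
  0.48547287]
0.07 10.3 [0.50782394 0.13943975 0.21404384]
0.1 11.5 [0.50862507 0.13759841 0.21388609]
0.13 19.5 [0.50729792 0.12598872 0.21662301]
0.16 28.9 [0.51841906 0.12638631 0.24844578]
0.19 45.4 [0.50053921 0.15397634 0.19394882]
0.22 56.3 [0.5144724  0.12202312 0.22679648]
0.25 60.1 [0.51902324 0.12571786 0.25322031]
0.28 72.6 [0.40799003 0.2130382  0.2803751 ]
0.31 88.3 [0.39557856 0.2238021  0.31089548]
0.34 230.6 [0.57062487 0.34225896 0.34004087]
s 0.017326775597829476 off -0.0008147448399300493
```

carry_out --pt "0 0 0.45" --pt "0 0 0.45" --pt "0 0 0.45" --pt "0 0 0.45" --pt "0 0 0.45" --pt "0 0 0.45" --pt "0 0 0.45" --pt "0 0 0.45" --pt "0 0 0.25" --pt "0 0 0.24" --pt "0 0 0" --pt "0 0 0" --turn '[0,0,0,0,0,0,0,0,0,0,0,0]' --claw '[100,100,100,100,100,100,100,100,100,100,100,100]'

```text
time_s: 6.45
ee_pos: [0.4081, 0.0948, 0.0755]
orientation: [0.0, 0.374, 0.928, 0.0]
force: [-0.3, -0.1, 1.1]
width: 0.0919
gripper_force: 0.0
```

carry_out --pt "0 0 0" --pt "0 0 0" --pt "0 0 0" --pt "0 0 0" --pt "0 0 0" --pt "0 0 0" --pt "0 0 0" --pt "0 0 0" --turn '[0,0,0,0,0,0,0,0]' --claw '[70,50,40,30,25,15,0,0]'

```text
time_s: 7.45
ee_pos: [0.4077, 0.0947, 0.0751]
orientation: [0.0, 0.374, 0.928, -0.0]
force: [0.2, -0.2, -2.5]
width: 0.0217
gripper_force: 29.9
```

Run:
```python
from h import *
cap("scene","scene2");p,d=cap("top","top2")
a=cv2.imread('pics/scene2.png')[120:300,100:300];b=cv2.imread('pics/top2.png')[180:290,150:300]
cv2.imwrite('pics/c2.png',np.hstack([cv2.resize(a,(444,400)),cv2.resize(b,(350,400))]))
```

```text
(no output)
```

View pics/c2.png

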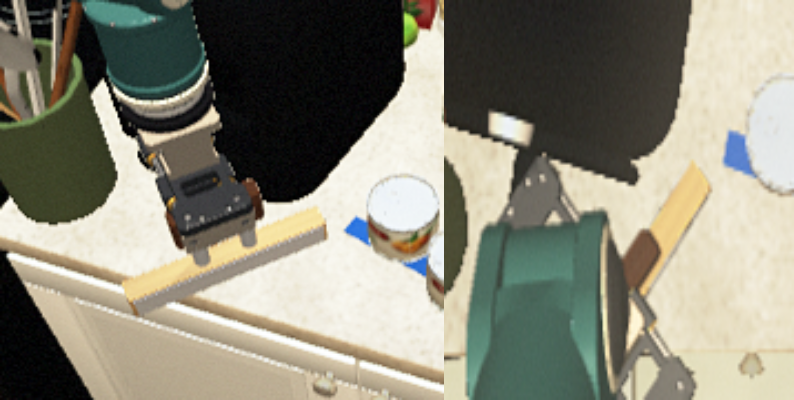

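Grip is closed on the handle (22 mm) and the bar lies along the gripper, upright. Lifting, then computing the carry.

```bash
cat > plan.py <<'E'
from h import *
def ang(q): return np.arctan2(q[2]**2-q[1]**2,2*q[1]*q[2])
def plan(tgt,a1,n):
    """rows for straight move to tgt (x,y,z) and tool-y angle a1 (shift in axes before the row's turn)"""
    o=env.get_obs();p=o["ee_pos"];a0=ang(o["orientation"]);d=(np.array(tgt)-p)/n;da=(a1-a0)/n
    print('at',p.round(4),np.rad2deg(a0).round(2))
    print([[round(float(v),3) for v in (np.array([-np.sin(a)*d[0]+np.cos(a)*d[1],np.cos(a)*d[0]+np.sin(a)*d[1],-d[2]])/.05)] for a in a0+da*np.arange(n)],'turn',round(float(-da/np.pi),4))
E
python3 -c "
from plan import *
p=env.get_obs()['ee_pos'];plan([.4172,-.1192,p[2]],-.266,14)"
```

```text
at [0.4077 0.0947 0.075 ] 46.13
[[-0.222, -0.211, -0.0], [-0.237, -0.193, -0.0], [-0.251, -0.175, -0.0], [-0.264, -0.155, -0.0], [-0.275, -0.134, -0.0], [-0.284, -0.113, -0.0], [-0.292, -0.091, -0.0], [-0.298, -0.068, -0.0], [-0.302, -0.045, -0.0], [-0.305, -0.022, -0.0], [-0.306, 0.001, -0.0], [-0.305, 0.025, -0.0], [-0.302, 0.048, -0.0], [-0.297, 0.071, -0.0]] turn 0.0244
```

carry_out --pt "0 0 -0.2" --pt "0 0 -0.4" --pt "0 0 -0.4" --pt "0 0 -0.4" --pt "0 0 -0.2" --pt "0 0 0" --turn '[0,0,0,0,0,0]' --claw '[0,0,0,0,0,0]'

```text
time_s: 8.3
ee_pos: [0.4079, 0.0949, 0.1556]
orientation: [0.0, 0.373, 0.928, 0.001]
force: [-0.1, -0.2, -3.2]
width: 0.0218
gripper_force: 29.9
```

carry_out --pt "-0.222 -0.211 0" --pt "-0.237 -0.193 0" --pt "-0.251 -0.175 0" --pt "-0.264 -0.155 0" --pt "-0.275 -0.134 0" --pt "-0.284 -0.113 0" --pt "-0.292 -0.091 0" --pt "-0.298 -0.068 0" --pt "-0.302 -0.045 0" --pt "-0.305 -0.022 0" --pt "-0.306 0 0" --pt "-0.305 0.025 0" --pt "-0.302 0.048 0" --pt "-0.297 0.071 0" --pt "0 0 0" --pt "0 0 0" --turn '[0.0244,0.0244,0.0244,0.0244,0.0244,0.0244,0.0244,0.0244,0.0244,0.0244,0.0244,0.0244,0.0244,0.0244,0,0]' --claw '[0,0,0,0,0,0,0,0,0,0,0,0,0,0,0,0]'

```text
time_s: 10.3
ee_pos: [0.4169, -0.1188, 0.155]
orientation: [-0.0, 0.795, 0.606, -0.0]
force: [-0.1, 1.1, -3.3]
width: 0.0217
gripper_force: 29.9
```

```bash
cat > bar.py <<'E'
import sys
from plan import *
f=sys.argv[1]
o=env.get_obs();p=o["ee_pos"];a=ang(o["orientation"])
y=np.array([np.cos(a),np.sin(a)]);x=np.array([-y[1],y[0]])
C=np.array([.4848,-.1563]);th=-.266
print('tcp',p.round(4),'ang',a.round(4),'tape',(p[:2]-C)@[np.cos(th),np.sin(th)],(p[:2]-C)@[-np.sin(th),np.cos(th)])
zb=p[2]-.0751+.032  # bar top height estimate
for n in("scene","top"):
    cap(n,f"{n}{f}");d=np.load(f'pics/{n}{f}.npy');c=env.calibration(n);T=c["world_from_camera"];v,u=np.mgrid[0:420,0:560]
    X=(np.stack([(u-c["cx"])/c["fx"]*d,-(v-c["cy"])/c["fy"]*d,-d],-1)@T[:3,:3].T+T[:3,3])[d>0]
    q=X[:,:2]-p[:2];tx=q@x;ty=q@y
    s=(abs(X[:,2]-zb+.0)<.006)&(abs(ty)<.025)&(abs(tx)<.16)
    if s.sum()>9:
        S=np.c_[tx,ty,X[:,2]][s];S=S*1000
        k=np.polyfit(S[:,0],S[:,1],1)
        print(n,s.sum(),'tx',S[:,0].min().round(1),S[:,0].max().round(1),'ty',np.percentile(S[:,1],[1,99]).round(1),'slope',k.round(3),'z',np.median(S[:,2]).round(1), 'zslope',np.polyfit(S[:,0],S[:,2],1).round(3))
    if n=="top":
        m=(ty<.2)
        for nm,xy,zl,zh in(("A",(.5166,-.0715),.05,.06),("B",(.4742,-.1504),.05,.06),("C",(.4702,-.2442),.032,.043)):
            pass
E
python3 bar.py 3
```

```text
tcp [ 0.4169 -0.1188  0.155 ] ang -0.2677 tape -0.07539595506121546 0.018289150694317306
scene 890 tx -117.7 92.6 ty [-14.5  12.6] slope [-0.04 -5.47] z 111.0 zslope [-7.00000e-03  1.10485e+02]
top 301 tx -119.6 90.5 ty [-12.3  15.1] slope [0.009 1.154] z 112.0 zslope [  0.    111.789]
```

View pics/scene3.png

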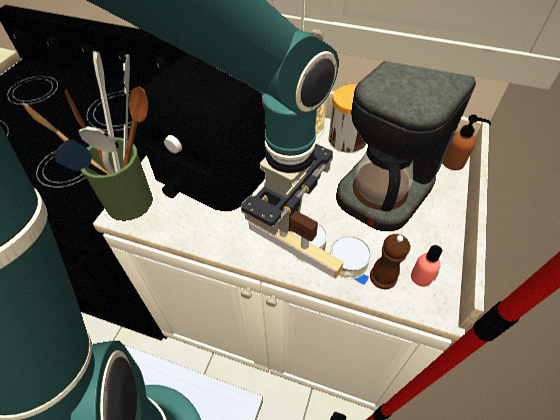

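carry_out --pt "-0.06 0 0.2" --pt "0 0 0.4" --pt "0 0 0.4" --pt "0 0 0.37" --pt "0 0 0.2" --pt "0 0 0" --pt "0 0.08 0" --pt "0 0.08 0" --pt "0 0.08 0" --pt "0 0.08 0" --pt "0 0.08 0" --pt "0 0.08 0" --pt "0 0.08 0" --pt "0 0.08 0" --pt "0 0.08 0" --pt "0 0.08 0" --pt "0 0 0" --turn '[0,0,0,0,0,0,0,0,0,0,0,0,0,0,0,0,0]' --claw '[0,0,0,0,0,0,0,0,0,0,0,0,0,0,0,0,0]'

```text
time_s: 12.52
ee_pos: [0.4545, -0.1326, 0.0763]
orientation: [-0.0, 0.795, 0.606, -0.0]
force: [-2.6, 0.3, -4.7]
width: 0.022
gripper_force: 30.0
```

```bash
python3 bar.py 4
```

```text
tcp [ 0.4545 -0.1326  0.0763] ang -0.268 tape -0.03546309299039156 0.014883702482431004
scene 822 tx -127.9 88.9 ty [-14.5  24.6] slope [-0.1   -5.733] z 32.6 zslope [-1.0000e-02  3.2058e+01]
top 327 tx -126.4 97.5 ty [-12.5  24.3] slope [-0.004  2.386] z 33.5 zslope [-5.0000e-03  3.3379e+01]
```

View pics/top4.png

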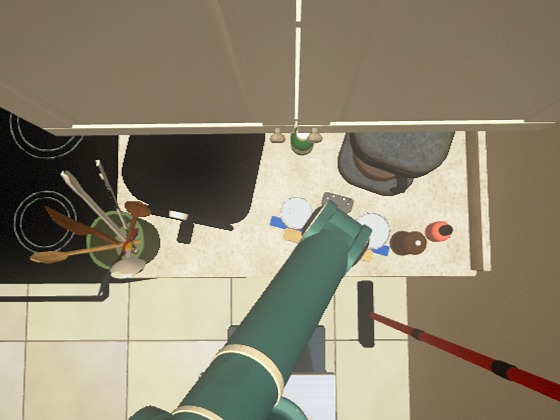

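The tins at (297,212) and (373,230) are being pushed evenly; tape shows at (276,222) and (382,252). Continuing.

carry_out --pt "0 0.07 0" --pt "0 0.07 0" --pt "0 0.07 0" --pt "0 0.06 0" --pt "0 0.05 0" --pt "0 0.03 0" --pt "0 0.03 0" --pt "0 0 0" --pt "0 0 0" --turn '[0,0,0,0,0,0,0,0,0]' --claw '[0,0,0,0,0,0,0,0,0]'

```text
time_s: 13.75
ee_pos: [0.4734, -0.1378, 0.0767]
orientation: [0.0, 0.795, 0.606, 0.0]
force: [-2.3, 1.2, -5.2]
width: 0.0219
gripper_force: 30.0
```

```bash
cat > tins.py <<'E'
import sys
from plan import *
f=sys.argv[1]
from scipy.optimize import least_squares
C=np.array([.4848,-.1563]);th=-.266;nn=np.array([np.cos(th),np.sin(th)]);tt=np.array([-nn[1],nn[0]])
def loc(n,f,d,g):
    c=env.calibration(n);T=c["world_from_camera"];v,u=np.mgrid[0:420,0:560]
    X=(np.stack([(u-c["cx"])/c["fx"]*d,-(v-c["cy"])/c["fy"]*d,-d],-1)@T[:3,:3].T+T[:3,3])[d>0]
    r={}
    for nm,xy,z,R in g:
        s=X[(np.hypot(X[:,0]-xy[0],X[:,1]-xy[1])<R+.012)&(abs(X[:,2]-z)<.006)]
        if len(s)<30: print(n,nm,'few',len(s));continue
        t=(s[:,:2]-C)@np.c_[nn,tt]*1000
        # hull points on circle of known radius
        h=cv2.convexHull(t.astype(np.float32))[:,0]
        lim=least_squares(lambda p:np.hypot(*(h-p).T)-R*1000,t.mean(0),loss='soft_l1').x
        print(n,nm,len(s),'fit x-R',(lim[0]-R*1000).round(1),'y',lim[1].round(1),'minx',np.percentile(t[:,0],.3).round(1),'z',np.median(s[:,2]).round(4))
if f!='0':
    for n in("scene","top"): cap(n,n+f)
o=env.get_obs();p=o["ee_pos"];print('tcp tape',(p[:2]-C)@nn*1000,(p[:2]-C)@tt*1000,ang(o["orientation"]))
W=lambda x,y:C+x*nn+y*tt
for n in("scene","top"):
    d=np.load(f'pics/{n}{f}.npy')
    g=[("A",W(.0377,.090),.0565,.0377),("B",W(.0377,.003),.0565,.0377),("C",W(.0432,-.089),.0385,.0432)] if f!='0' else [("A",(.5166,-.0715),.0565,.0377),("B",(.4742,-.1504),.0565,.0377),("C",(.4702,-.2442),.0385,.0432)]
    loc(n,f,d,g)
E
python3 tins.py 0; python3 tins.py 5
```

```text
tcp tape -15.834889286807416 14.847334545232183 -0.2682100799281103
scene A 714 fit x-R -30.0 y 92.0 minx -29.5 z 0.0545
scene B 818 fit x-R -51.2 y 4.4 minx -50.5 z 0.0545
scene C 1124 fit x-R -35.4 y -87.0 minx -34.5 z 0.0367
top A 800 fit x-R -29.2 y 89.9 minx -27.4 z 0.0552
top B 809 fit x-R -49.5 y 2.6 minx -48.1 z 0.0554
top C 1070 fit x-R -34.0 y -88.8 minx -32.7 z 0.0375
tcp tape -15.836594239109177 14.834681358562317 -0.2682445850065148
scene A 117 fit x-R 8.1 y 148.3 minx 13.9 z 0.0552
scene B 323 fit x-R -2.5 y 3.4 minx 24.7 z 0.0544
scene C 1097 fit x-R -3.5 y -86.6 minx -10.9 z 0.0365
top A 745 fit x-R -0.2 y 89.9 minx 1.6 z 0.0554
top B few 0
top C 693 fit x-R -2.4 y -88.5 minx -10.7 z 0.0373
```

carry_out --pt "0 0.007 0" --pt "0 0.007 0" --pt "0 0 0" --pt "0 0 0" --pt "0 -0.2 0" --pt "0 -0.3 0" --pt "0 -0.3 0" --pt "0 -0.2 0" --pt "0 0 -0.3" --pt "0 0 -0.5" --pt "0 0 -0.5" --pt "0 0 -0.3" --pt "0.3 -0.05 0" --pt "0.4 -0.05 0" --pt "0.4 -0.05 0" --pt "0.4 -0.05 0" --pt "0.4 -0.05 0" --pt "0.3 -0.05 0" --pt "0.2 0 0" --pt "0 0 0" --turn '[-0.0015,-0.0015,0,0,0,0,0,0,0,0,0,0,0,0,0,0,0,0,0,0]' --claw '[0,0,0,0,0,0,0,0,0,0,0,0,0,0,0,0,0,0,0,0]'

```text
time_s: 16.35
ee_pos: [0.4419, -0.0049, 0.1567]
orientation: [0.0, 0.792, 0.61, 0.0]
force: [0.3, -0.4, -4.0]
width: 0.0218
gripper_force: 30.0
```

```bash
python3 tins.py 6
python3 - <<'E'
import cv2,numpy as np
b=cv2.imread('pics/top6.png')[180:270,230:430];a=cv2.imread('pics/scene6.png')[180:300,230:430]
cv2.imwrite('pics/c6.png',np.vstack([cv2.resize(b,None,fx=3,fy=3,interpolation=cv2.INTER_CUBIC),cv2.resize(a,(600,330),interpolation=cv2.INTER_CUBIC)]))
E
```

```text
tcp tape -81.2523552406689 133.80337659137763 -0.2594379237467932
scene A 687 fit x-R -1.3 y 91.1 minx -0.0 z 0.0545
scene B 760 fit x-R -2.0 y 4.2 minx -1.8 z 0.0545
scene C 1056 fit x-R -1.2 y -86.5 minx -0.9 z 0.0366
top A 712 fit x-R -0.8 y 90.2 minx 0.9 z 0.0551
top B 816 fit x-R -0.5 y 2.3 minx 0.6 z 0.0553
top C 1055 fit x-R -0.3 y -88.5 minx 1.4 z 0.0375
```

View pics/c6.png

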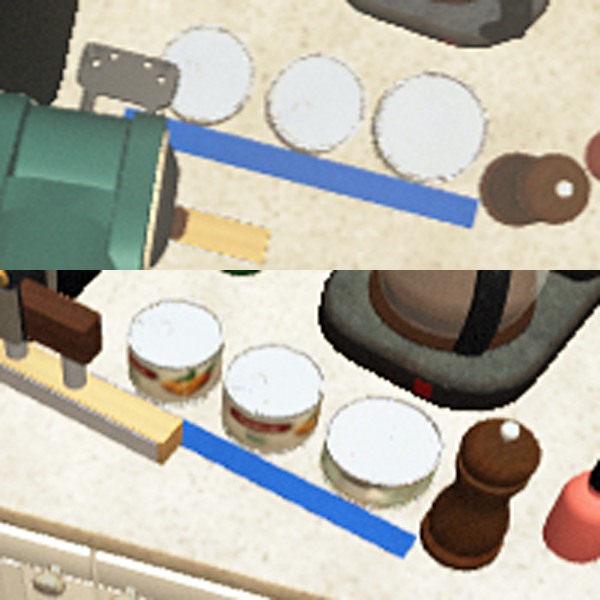

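```bash
cat > tape.py <<'E'
from tins import *
for n in("scene","top"):
    b=cv2.imread(f'pics/{n}{f}.png').astype(np.float32); bl=b[:,:,0]-b[:,:,2]
    c=env.calibration(n);T=c["world_from_camera"]
    def proj(p):
        q=T[:3,:3].T@(p-T[:3,3]); return c["cx"]+c["fx"]*q[0]/-q[2], c["cy"]-c["fy"]*q[1]/-q[2]
    ss=np.arange(-.045,.02,.00025);E=[]
    for y in np.arange(-.135,.13,.005):
        uv=np.array([proj(np.r_[C+y*tt+s*nn,0]) for s in ss],np.float32)
        pr=cv2.remap(bl,uv[:,:1],uv[:,1:],cv2.INTER_LINEAR).ravel()
        hi=np.median(pr[(ss>-.016)&(ss<-.008)]); lo=np.percentile(pr,5)
        if hi<80: continue
        m=np.nonzero(pr>(hi-30)/2)[0]; w=ss[m[-1]]-ss[m[0]]
        if abs(w-.024)<.003: E.append((y,ss[m[0]]*1000,ss[m[-1]]*1000))
    E=np.array(E);print(n,len(E),'near',np.polyfit(E[:,0],E[:,1],1).round(2),'far',np.polyfit(E[:,0],E[:,2],1).round(2),'y',E[0,0],E[-1,0])
E
sed -i "s/^if f!='0':/if f=='new':/" tins.py
python3 tape.py 6 | grep -v fit
```

```text
tcp tape -81.2523552406689 133.80337659137763 -0.2594379237467932
scene 37 near [  0.73 -24.71] far [ 2.03 -1.54] y -0.135 0.04500000000000015
top 48 near [  0.54 -23.14] far [-0.26  0.29] y -0.135 0.1000000000000002
```

Row is straight and within about 1 mm of the tape's far edge in both views. Now find a release pose near the original that keeps the gripper clear of the appliance.

Run:
```python
from clr import *
B=np.deg2rad(15.8);C0=np.array([.4121,.0788])
for s in(.014,.025,.035):
  for f in(0,5,10,15):
    a=B+np.deg2rad(f);t=np.array([-np.sin(a),np.cos(a)]);best=None
    for D in np.arange(0,.024,.001):
      for L in np.arange(-.006,.013,.003):
        c=C0-D*np.array([np.cos(B),np.sin(B)])+L*np.array([-np.sin(B),np.cos(B)])
        k=min(clear(*(c+s*t),a,z)[0] for z in(.072,.09,.12))
        e=np.hypot(D,L)
        if k>.004 and(best is None or e<best[0]): best=(e.round(4),D.round(3),L.round(3),round(k,4))
    print(s,f,best)
```

```text
0.014 0 (np.float64(0.0166), np.float64(0.014), np.float64(0.009), np.float64(0.0044))
0.014 5 (np.float64(0.0142), np.float64(0.011), np.float64(0.009), np.float64(0.0045))
0.014 10 (np.float64(0.0108), np.float64(0.009), np.float64(0.006), np.float64(0.0045))
0.014 15 (np.float64(0.0058), np.float64(0.005), np.float64(0.003), np.float64(0.004))
0.025 0 (np.float64(0.0114), np.float64(0.011), np.float64(0.003), np.float64(0.0042))
0.025 5 (np.float64(0.0085), np.float64(0.006), np.float64(0.006), np.float64(0.0047))
0.025 10 (np.float64(0.004), np.float64(0.004), np.float64(0.0), np.float64(0.0044))
0.025 15 (np.float64(0.0), np.float64(0.0), np.float64(0.0), np.float64(0.0054))
0.035 0 (np.float64(0.0067), np.float64(0.006), np.float64(0.003), np.float64(0.0043))
0.035 5 (np.float64(0.003), np.float64(0.003), np.float64(0.0), np.float64(0.0047))
0.035 10 (np.float64(0.0), np.float64(0.0), np.float64(0.0), np.float64(0.0066))
0.035 15 (np.float64(0.0), np.float64(0.0), np.float64(0.0), np.float64(0.012))
```

carry_out --pt "-0.3 -0.15 0" --pt "-0.3 -0.15 0" --pt "0 0 0.3" --pt "0 0 0.4" --pt "0 0 0.4" --pt "0 0 0.3" --pt "0 0 0.15" --pt "0 0 0.06" --pt "0 0 0" --pt "0 0 0" --pt "0 0 0" --pt "0 0 0" --pt "0.19 0 0" --pt "0.19 0 0" --pt "0 0 0" --pt "0 0 0" --pt "0 0 0" --pt "0 0 0" --turn '[0,0,0,0,0,0,0,0,0,0,0,0,0,0,0,0,0,0]' --claw '[0,0,0,0,0,0,0,0,0,45,45,45,45,45,45,0,0,0]'

```text
time_s: 18.7
ee_pos: [0.4242, -0.0123, 0.0761]
orientation: [0.0, 0.793, 0.61, -0.0]
force: [0.2, -0.1, -0.8]
width: 0.0217
gripper_force: 30.0
```

carry_out --pt "0 0 0" --pt "0 0 -0.2" --pt "0 0 -0.4" --pt "0 0 -0.4" --pt "0 0 -0.4" --pt "0 0 -0.2" --pt "0 0 0" --turn '[0,0,0,0,0,0,0]' --claw '[0,0,0,0,0,0,0]'

```text
time_s: 19.58
ee_pos: [0.4245, -0.0118, 0.1566]
orientation: [0.0, 0.792, 0.61, 0.001]
force: [0.2, 0.8, -3.1]
width: 0.0219
gripper_force: 30.0
```

```bash
sed -i "s/zb=p\[2\]-.0751+.032/zb=p[2]-.0751+.032/" bar.py; python3 bar.py 7; python3 tins.py 7
```

```text
tcp [ 0.4245 -0.0118  0.1566] ang -0.2585 tape -0.096153731089935 0.12358443023910423
scene 950 tx -136.6 64.3 ty [-13.8  13.3] slope [-0.011 -2.645] z 111.7 zslope [3.00000e-03 1.11785e+02]
top 346 tx -138.0 -53.4 ty [-12.9  14.5] slope [0.065 8.148] z 111.8 zslope [-5.0000e-03  1.1145e+02]
tcp tape -96.79285480826354 123.26644437656812 -0.2586343234345668
scene A 696 fit x-R -1.4 y 91.2 minx -1.4 z 0.0545
scene B 757 fit x-R -1.4 y 4.4 minx -1.0 z 0.0546
scene C 1056 fit x-R -1.1 y -86.7 minx -1.0 z 0.0365
top A 732 fit x-R -0.7 y 89.8 minx 1.8 z 0.0553
top B 807 fit x-R -0.8 y 2.2 minx 0.8 z 0.0553
top C 1060 fit x-R -0.5 y -88.5 minx 1.1 z 0.0375
```

Run:
```python
from clr import *
from plan import *
for z in(.0755,.09,.12,.157): print(z,clear(.3982,.1089,.3456,z),clear(.3969,.1085,.3456,z)[0])
print(env.get_obs()["joint_pos"].round(2))
plan([.3969,.1085,.1566],.3456,10)
```

```text
0.0755 (np.float64(0.0025404153895783985), array([0.50215476, 0.10802132, 0.20886076])) 0.003639821939495042
0.09 (np.float64(0.003227312156400946), array([0.5032079 , 0.11005615, 0.21282797])) 0.004211358418888474
0.12 (np.float64(0.008916306149232297), array([0.50171014, 0.10532583, 0.21004414])) 0.009948065155154872
0.157 (np.float64(0.02123445346303975), array([0.51486688, 0.10736651, 0.24612576])) 0.02250988210982772
[-0.73  0.19  0.76  2.22 -0.18  0.79 -0.11]
at [ 0.4238 -0.0119  0.1557] -14.82
[[0.219, -0.114, -0.002], [0.226, -0.1, -0.002], [0.231, -0.086, -0.002], [0.236, -0.072, -0.002], [0.24, -0.058, -0.002], [0.243, -0.043, -0.002], [0.245, -0.029, -0.002], [0.246, -0.014, -0.002], [0.247, 0.001, -0.002], [0.246, 0.016, -0.002]] turn -0.0192
```

carry_out --pt "0.219 -0.114 0" --pt "0.226 -0.1 0" --pt "0.231 -0.086 0" --pt "0.236 -0.072 0" --pt "0.24 -0.058 0" --pt "0.243 -0.043 0" --pt "0.245 -0.029 0" --pt "0.246 -0.014 0" --pt "0.247 -0.02 0" --pt "0.246 -0.03 0" --pt "0 0 0" --pt "0 0 0" --turn '[-0.0192,-0.0192,-0.0192,-0.0192,-0.0192,-0.0192,-0.0192,-0.0192,-0.0192,-0.0192,0,0]' --claw '[0,0,0,0,0,0,0,0,0,0,0,0]'

```text
time_s: 21.18
ee_pos: [0.3943, 0.1072, 0.1561]
orientation: [0.0, 0.576, 0.818, -0.0]
force: [0.6, -0.0, -3.1]
width: 0.0218
gripper_force: 30.0
```

Run:
```python
from clr import *
from plan import *
o=env.get_obs();p=o["ee_pos"];a=ang(o["orientation"]);print(p,a,o["joint_pos"].round(2))
c=p[:2]-.0327*np.array([-np.sin(a),np.cos(a)]);print('bar c',c,'err',c-[.4121,.0788])
for z in(.0755,.12): print(clear(p[0]+.0013,p[1]+.0004,a,z)[0])
plan([.394,.1075,.157],.3456,1)
```

```text
[0.39427293 0.1072295  0.15610013] 0.34387207367993883 [-0.88  0.14  0.58  2.25 -0.11  0.78  0.12]
bar c [0.40529725 0.07644388] err [-0.00680275 -0.00235612]
0.004691181501694889
0.010912587960039957
at [0.3943 0.1072 0.1561] 19.7
[[0.007, -0.003, -0.018]] turn -0.0006
```

carry_out --pt "0 0 0.3" --pt "0 0 0.4" --pt "0 0 0.4" --pt "0 0 0.25" --pt "0 0 0.15" --pt "0 0 0.08" --pt "0 0 0" --pt "0 0 0" --turn '[0,0,0,0,0,0,0,0]' --claw '[0,0,0,0,0,0,0,0]'

```text
time_s: 22.18
ee_pos: [0.3946, 0.1076, 0.0775]
orientation: [0.0, 0.576, 0.818, 0.0]
force: [0.5, -0.3, -4.4]
width: 0.0218
gripper_force: 30.0
```

carry_out --pt "0 0 0.02" --pt "0 0 0.02" --pt "0 0 0" --pt "0 0 0" --turn '[0,0,0,0]' --claw '[0,0,0,0]'

```text
time_s: 22.68
ee_pos: [0.3946, 0.1078, 0.076]
orientation: [-0.0, 0.575, 0.818, 0.001]
force: [-2.6, -0.2, 11.3]
width: 0.0219
gripper_force: 30.0
```

Contact with the counter; releasing and lifting clear.

carry_out --pt "0 0 -0.01" --pt "0 0 0" --pt "0 0 0" --pt "0 0 0" --pt "0 0 0" --pt "0 0 -0.2" --pt "0 0 -0.4" --pt "0 0 -0.4" --pt "0 0 -0.4" --pt "0 0 -0.4" --pt "0 0 -0.4" --pt "0 0 -0.4" --pt "0 0 -0.4" --pt "0 0 0" --turn '[0,0,0,0,0,0,0,0,0,0,0,0,0,0]' --claw '[0,50,70,70,70,70,70,70,70,70,70,70,70,70]'

```text
time_s: 24.42
ee_pos: [0.3951, 0.1078, 0.227]
orientation: [0.001, 0.576, 0.818, 0.002]
force: [0.3, -0.2, -0.3]
width: 0.0645
gripper_force: 0.0
```

```bash
python3 tins.py 8
python3 - <<'E'
from h import *
cap("scene","scene8");cap("top","top8")
E
python3 tins.py 8
python3 - <<'E'
from h import *
for n in("scene","top"):
    d=np.load(f'pics/{n}8.npy');c=env.calibration(n);T=c["world_from_camera"];v,u=np.mgrid[0:420,0:560]
    X=(np.stack([(u-c["cx"])/c["fx"]*d,-(v-c["cy"])/c["fy"]*d,-d],-1)@T[:3,:3].T+T[:3,3])[d>0]
    for zl,zh in((.027,.036),(.108,.122)):
        s=X[(X[:,0]>.34)&(X[:,0]<.47)&(abs(X[:,1]-.079)<.12)&(X[:,2]>zl)&(X[:,2]<zh)]
        if len(s)>10: r=cv2.minAreaRect((s[:,:2]*1000).astype(np.float32));print(n,len(s),np.median(s[:,2]),r)
E
```

```text
tcp tape -155.97344095276776 231.22416192881153 0.34432737151752335
tcp tape -156.9942896100615 230.53762055985212 0.3443225902016065
scene A 684 fit x-R -1.3 y 91.3 minx -0.3 z 0.0545
scene B 752 fit x-R -1.6 y 4.4 minx -1.0 z 0.0547
scene C 1054 fit x-R -1.5 y -86.7 minx -0.9 z 0.0365
top A 796 fit x-R -0.4 y 90.5 minx 1.6 z 0.0552
top B 813 fit x-R -0.4 y 2.2 minx 0.9 z 0.0552
top C 1064 fit x-R -0.2 y -88.7 minx 1.4 z 0.0377
scene 909 0.031237975331617096 ((404.8035583496094, 77.87777709960938), (30.05624008178711, 208.78411865234375), 19.80550193786621)
scene 395 0.1136463957749736 ((405.4521179199219, 77.45765686035156), (23.524089813232422, 90.08179473876953), 20.43684959411621)
top 363 0.03142854019922714 ((415.2018127441406, 50.1205940246582), (27.796560287475586, 154.70115661621094), 19.745834350585938)
top 381 0.11423719571290225 ((407.3937683105469, 72.43376159667969), (22.00863265991211, 82.16848754882812), 19.56900978088379)Traceback (most recent call last):
  File "tins.py", line 23, in <module>
    d=np.load(f'pics/{n}{f}.npy')
    fid = stack.enter_context(open(os.fspath(file), "rb"))
                              ~~~~^^^^^^^^^^^^^^^^^^^^^^^
FileNotFoundError: [Errno 2] No such file or directory: 'pics/scene8.npy'
```

View pics/scene8.png

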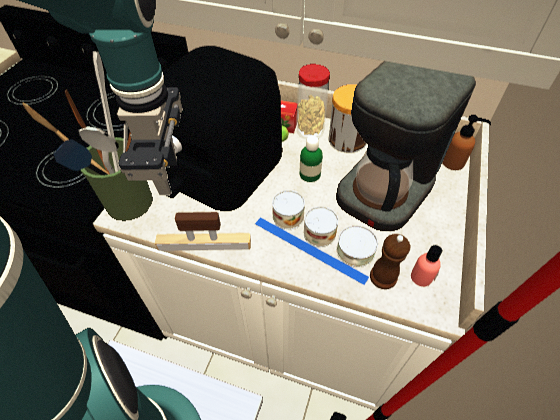

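The scene picture shows the straightedge standing at (203,240), about 6 mm and 4° off where it began. The tins at (288,208), (320,225) and (357,244) line up along the uncovered tape, the mill and bottles haven't moved, and the gripper is clear. Handing in.

```bash
python3 -c "
from plant import env
print(env.sign_off())"
```

```text
the job is handed in; nothing more can be done
None
```

I handed the job in at about 25 s. By the cameras, all three tins stand in a straight row with their fronts within about 1 mm of the tape's far edge. The straightedge is upright about 6 mm nearer the robot and 4° turned from where it started, because the gripper needed room beside the black appliance; the mill and bottles look unmoved.

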